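Hang the washed carousel wheel on the sprung J-hook

TASK

Lift the large spoked carousel wheel out of the drying rack by its rim, pass its rim over the upturned tip of the J-hook, and ease it back along the hook until the rim drops fully home into the hook's notch; leave it hanging there at rest. Be gentle: the sprung hook must never be loaded with more than 20 N in any direction, and the small wheel, the jar and the dish stay where they are.

Things in the scene. Friction and masses are not known exactly. Their poses are not given: they have to be found in the camera images.
- wheel_centre (a point): Centre of the large 3-spoked aluminium wheel, 0.32 to 0.48 kg: 200 mm outer diameter; flat rim 28 mm wide (inner edge 72 mm from the centre), 10 mm thick, dark flush discs on it; hub 28 mm across, 16 thick. x = the wheel's axis, z up to the rim's top, midway between two spokes. Stands upright in one of the rack's slots, may lean a few mm; rim's top 100 mm above this point.
- small_wheel: Bystander: a like wheel but only 140 mm in outer diameter (rim 22 mm wide, 10 mm thick), standing in the other slot, 64 mm away. Origin at its centre, x axis along the wheel's axis. Leave it in the rack.
- rack: White drying rack, fixed: base 130 x 200 x 12 mm, two slots along its y axis at x = -32 and +32 mm, 13 mm wide, between uprights that reach 60 mm above the bench. Wheels stand on the base, 12 mm above the bench. Origin under its centre.
- stand: Fixed stand of the hook: base 150 x 130 x 14 mm, round post 90 mm along +x from the origin, ending 170 mm above the bench. Origin on the bench; x along the hook arm, from tip towards post. The hook on it is sprung: it gives straight down under load, about 0.7 N per mm, over 30 mm of travel, and bears at most 20 N.
- hook_tip (a point): Free end of the J-hook: centre line of the upturned tip, at the height of the arm's flat top (235 mm above the bench, unloaded). x along the arm towards the post, z up. The tip is 8 mm thick (x -4 to +4 mm) and rises 10 mm above the flat top. Arm at most 16 mm wide, 22 mm deep below its top; nothing of the stand is higher than the flat top but the tip.
- hook_rear (a point): Rear of the arm's flat top, 150 mm behind the tip. One square notch crosses the flat top, 13 mm wide along the arm, 8 mm deep, for the 10 mm rim. Its centre is anywhere from 45 to 85 mm behind the tip (clamped anew each time, not measured, does not shift): find it by feel or sight. Along the arm the hook is rigid: a rim pushed on against the notch's wall soon exceeds 20 N.
- jar: Bystander: loose amber jar 52 mm in diameter, 55 mm high, standing between rack and stand. Origin under its centre.
- dish: Bystander: loose white dish 72 mm in diameter, 35 mm high, standing between rack and stand. Origin under its centre.
There are look-alikes about, which are no part of the job. What is shaped like the part that bears wheel_centre but orange is not meant. Of the things that look like the stand, the larger one is meant.

How it is judged:
On the way:
1. the rim is over the hook: the arm passes through the wheel and the rim is behind the upturned tip (x of wheel_centre in the frame of hook_tip between 0.008 and 0.1 m and y of wheel_centre in the frame of hook_tip between -0.04 and 0.04 m and z of wheel_centre in the frame of hook_tip between -0.075 and -0.03 m), for 0.1 s.
At the end, for the whole second after the job is handed in: The large wheel hangs on the hook alone, rim in the notch: centre 76.5 to 85 mm below the arm's flat top (home is 80, on the flat 72), 35 to 100 mm behind the tip, within 20 mm sideways, axis within 0.25 rad of the arm, weight on the hook, at rest (under 40 mm/s and 0.5 rad/s) (z of wheel_centre in the frame of hook_tip between -0.085 and -0.0765 m and x of wheel_centre in the frame of hook_tip between 0.035 and 0.1 m and y of wheel_centre in the frame of hook_tip between -0.02 and 0.02 m and angle between the x axis of wheel_centre and the x axis of hook_tip, either way round below 0.25 rad and contact force between wheel and stand above 1.5 N and linear speed of wheel below 0.04 m/s and angular speed of wheel below 0.5 rad/s); the robot touches nothing.
It fails at once if the wheel loads the hook or its stand with more than 20 N (contact force between wheel and stand above 20 N).
It fails at once if the robot pushes the hook or its stand with more than 20 N (contact force between any of the arm, the fingers and stand above 20 N).
It fails at once if the small wheel is moved more than 20 mm (distance of small_wheel from where it was at the start of the episode above 0.02 m).
It fails at once if the jar or the dish is moved more than 30 mm (distance of any of jar, dish from where it was at the start of the episode above 0.03 m).
It also fails if it takes over 72 s, if anything falls off the work surface, if the arm or the gripper's body presses on something with over 40 N, if the wrist force passes 120 N, or if a joint passes its speed limit or range.

ROBOT

A 7-joint arm with a two-finger parallel gripper is mounted at the origin on the work surface. World frame = base frame: x ahead of the robot, y to its left, z up, the work surface at z = 0. Lengths are in m, angles in rad, forces in N, time in s.
With the tool pointing down it reaches from about 0.425 to 0.825 m from the base axis. Payload 3.6 kg.
Tool frame: the origin (TCP) lies where the fingers leave the gripper's body, on its centre line; the fingertips stand 73 mm ahead of it and the grasp point (between the pads) lies 54 mm ahead of it; x points along the fingers, y is the direction in which the jaws open and shut, and the axes are right-handed (so a half turn about x gives the same grasp; the last joint's range is limited). The gripper opens to 85 mm and grips with 20 to 120 N. Pads are 22 mm wide; open, the fingers measure 114 mm over their backs; the gripper's body (76 mm by 85 mm) begins 54 mm behind the grasp point. The pads swing forward as they close: fully open they stand 13 mm farther back than shut.
Start: joints at [-1.276, 0.615, -0.013, 1.423, 0.008, 1.103, -0.04], TCP at [0.206, 0.617, 0.304] pointing down, gripper open.
Joint ranges: [-3.12, 3.12], [-0.3, 2.06], [-1.34, 1.32], [0.26, 2.42], [-1.36, 4.5], [0.01, 1.98], [-2.84, 2.84]. Speed limits (rad/s): [2.79, 2.79, 3.14, 3.14, 3.14, 3.14, 3.14].

INTERFACE

Orientations are given as a unit quaternion [x, y, z, w].
In Python, from station import arm, snapshot, camera_info, ticket gives the robot as it stands. Calls block until the motion is done:
- arm.movep(position, orientation): joint-space move of the TCP to a pose.
- arm.line_to(position, velocity=0.15, ori=None): straight line of the TCP; ori=None keeps the orientation; velocity is the mean speed in m/s.
- arm.move_j(angles): joint-space move.
- arm.move_gripper(opening, effort=None): opening from 0.0 (shut) to 1.0 (fully open); effort is the grip in N (None keeps the last); returns when the fingers have stopped.
- arm.pause(seconds).
- arm.ik(position, orientation): joint angles nearest the present ones, or None.
- snapshot(name): name is "scene" or "top" or "wrist"; returns the picture (420x560x3 uint8, blue, green, red); there is no depth.
- camera_info(name): a dict with "fx", "fy", "cx", "cy" (pixels), "R" (3x3) and "t" (3): a world point X has camera coordinates R X + t; the wrist camera has in their place "T_tool_cam" (4x4, takes a point from camera to tool coordinates, whose origin is the TCP and whose axes are the tool frame's). Camera axes: x right, y down, z forward; pixel columns grow to the right and rows downward; lengths in m; the calibration is good to about 2 mm. The wrist camera is an equidistant fisheye: a pixel r from the principal point sees the ray r / f radians off the axis. A picture is of the moment at which its call begins: read the wrist's pose just before it. camera_info takes no time and is no camera call.
A pose or a line that the arm cannot do raises arm.MotionError and nothing moves.
- ticket.finish_job(): hands the job in, once; it reports no verdict.
Readings, each from a call of its own:
- arm.read_time(): time.
- arm.read_joint_positions(): joint angles.
- arm.read_dq(): joint speeds.
- arm.read_effort(): joint torques, N m.
- arm.read_tool_pos(): TCP position.
- arm.read_eef_rot(): TCP orientation.
- arm.read_ft_force(): force on the tool from outside, world axes, zero at the start.
- arm.read_wrist_torque(): the same for the moment, N m.
- arm.read_opening(): opening from 0.0 (shut) to 1.0 (fully open).
Only numpy, scipy, OpenCV 4.12 (cv2) and the standard library are available. Lean on these libraries where they do the work, as an engineer would, in place of code of your own. Each camera call takes 0.05 s, during which the arm holds its last target.

## Working session

There is one attempt and no reset: what is moved stays moved. The work goes in short steps, each a Python script; the robot and the scene stay as the last script left them, time stands still between calls to the robot, and variables do not carry over. Pictures are saved under pics/ and viewed, and the job is handed in when it is done.

```bash
ls; mkdir -p pics; python3 - <<'E'
from station import arm, snapshot, camera_info
import cv2
print(arm.read_time(), arm.read_tool_pos(), arm.read_eef_rot(), arm.read_opening())
for n in ("scene","top","wrist"):
    im=snapshot(n); cv2.imwrite(f"pics/{n}0.png",im)
    i=camera_info(n); print(n,{k:(v.tolist() if hasattr(v,'tolist') else v) for k,v in i.items()})
E
```

```text
pics
0.0 [0.20538903 0.61608743 0.30273088] [ 0.11237321  0.69810833 -0.11415998  0.69784276] 1.0022530898904338
scene {'fx': 423.4380462241441, 'fy': 423.4380462241441, 'cx': 280.64241229533934, 'cy': 214.32150502147803, 'R': [[0.7132790082255497, 0.7005729811645944, -0.020749806913057417], [0.4281529150795716, -0.4589753618393441, -0.7784771663532002], [-0.5549037193366444, 0.5463873308254829, -0.627329855004337]], 't': [-0.4054872325697998, -0.08253548723608384, 1.4992486606506974]}
top {'fx': 508.05086066677575, 'fy': 508.05086066677575, 'cx': 277.64447153824716, 'cy': 207.96059129314196, 'R': [[-0.027640023684850395, -0.9995641963579299, 0.010365637945976839], [-0.994218557252719, 0.026412920971325856, -0.10407602038935199], [0.10375687690472965, -0.013182373272239804, -0.9945153269456878]], 't': [0.06070080893610899, 0.526868515686781, 1.23280326858519]}
wrist {'fx': 325.19226210127806, 'fy': 325.19226210127806, 'cx': 277.2970967530467, 'cy': 212.63674337977574, 'T_tool_cam': [[0.00020505269290953875, -0.2814601732980313, 0.9595728887377093, -0.06849347117387777], [0.9999997520007942, 0.0007042354434613702, -7.126516575926148e-06, 0.00022052791655413628], [-0.0006737594082432092, 0.9595726522257081, 0.28146024790150637, -0.07143205167584446], [0.0, 0.0, 0.0, 1.0]]}
```

View pics/scene0.png

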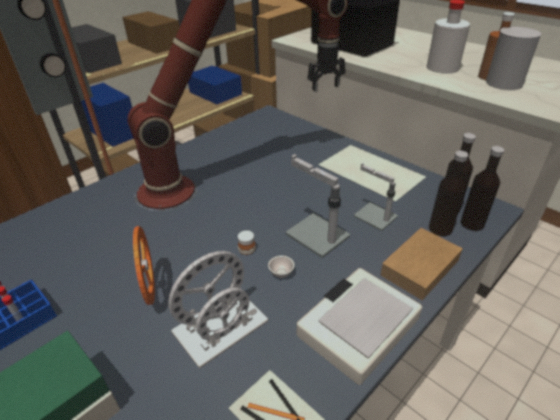

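View pics/top0.png

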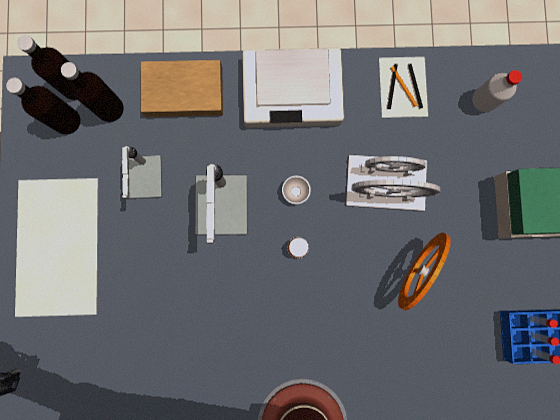

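View pics/wrist0.png

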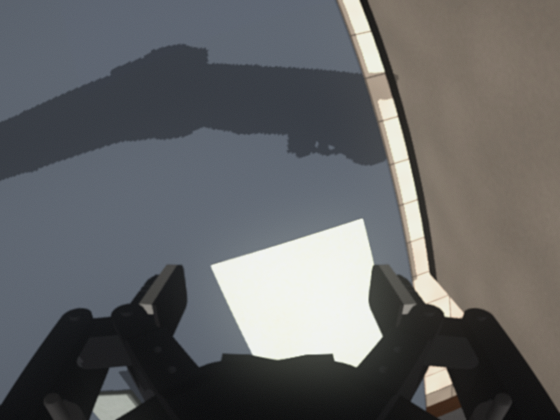

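Candidates, large wheel: the grey one in the rack at top (395,188), and the orange wheel at top (425,270), which is a decoy. The small grey wheel at (395,163) is the bystander. Candidates, stand: the larger at top (222,205), and the smaller at (140,175), which is a decoy. I choose the grey large wheel and the larger stand, and check both in a close crop.

```bash
cat > h.py <<'E'
import numpy as np, cv2
from station import arm, snapshot, camera_info
from scipy.spatial.transform import Rotation as Rot
def ray(n,u,v):
    i=camera_info(n); R=np.array(i['R']);t=np.array(i['t'])
    d=R.T@np.array([(u-i['cx'])/i['fx'],(v-i['cy'])/i['fy'],1.]); return -R.T@t,d/np.linalg.norm(d)
def onz(n,u,v,z):
    o,d=ray(n,u,v); return o+d*(z-o[2])/d[2]
def proj(n,X):
    i=camera_info(n); c=np.array(i['R'])@np.array(X)+np.array(i['t']); return i['fx']*c[0]/c[2]+i['cx'],i['fy']*c[1]/c[2]+i['cy']
def tri(r1,r2):
    (o1,d1),(o2,d2)=r1,r2
    s,_,_,_=np.linalg.lstsq(np.stack([d1,-d2],1),o2-o1,rcond=None)
    a,b=o1+s[0]*d1,o2+s[1]*d2; return (a+b)/2,np.linalg.norm(a-b)
E
python3 - <<'E'
import cv2,numpy as np
t=cv2.imread('pics/top0.png'); s=cv2.imread('pics/scene0.png')
a=cv2.resize(t[145:260,335:455],None,fx=4,fy=4,interpolation=cv2.INTER_CUBIC)
b=cv2.resize(t[150:255,185:255],None,fx=4.4,fy=4.4,interpolation=cv2.INTER_CUBIC)
h=min(a.shape[0],b.shape[0]); cv2.imwrite('pics/c_top.png',np.hstack([a[:h],b[:h]]))
a=cv2.resize(s[240:365,165:275],None,fx=3.4,fy=3.4,interpolation=cv2.INTER_CUBIC)
b=cv2.resize(s[145:260,280:380],None,fx=3.7,fy=3.7,interpolation=cv2.INTER_CUBIC)
h=min(a.shape[0],b.shape[0]); cv2.imwrite('pics/c_scene.png',np.hstack([a[:h],b[:h]]))
E
```

```text
(no output)
```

View pics/c_top.png

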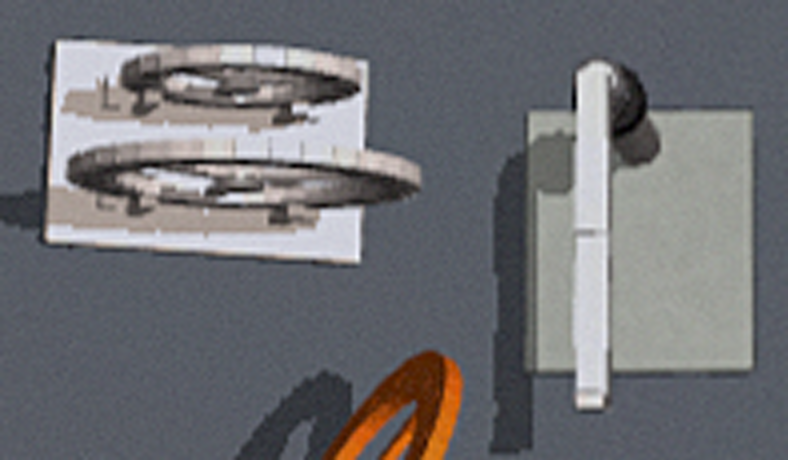

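View pics/c_scene.png

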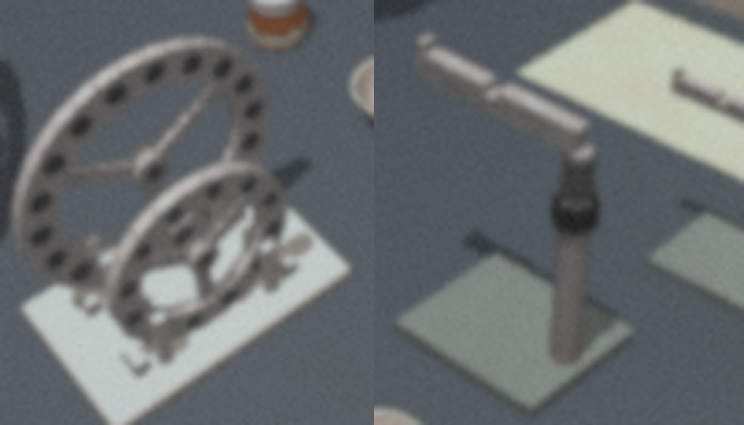

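The crops show a grey wheel with dark discs in the rack, and a larger stand whose arm runs from the tip at top (210,241) to the post at (213,165). A notch line is visible at about top (210,203). Next I measure both.

```bash
python3 - <<'E'
from h import *
np.set_printoptions(precision=4,suppress=True)
t=lambda x,y:(185+(x-480)/4.4-.0,150+y/4.4)
for nm,p,z in [("tipfront",(591,408),.24),("tipmid",(592,397),.245),("tipinner",(592,388),.245),("notch",(591,232),.235),("rear",(596,62),.235)]:
    print(nm,t(*p),onz('top',*t(*p),z))
b=[t(527,112),t(752,112),t(752,369),t(527,369)]
for p in b: print('base',onz('top',*p,.014))
for p in [(56,40),(368,62),(360,262),(45,242)]:
    print('rack',onz('top',335+p[0]/4,145+p[1]/4,.012))
# wheel: top arc in top image
for p in [(66,170),(422,175),(235,148),(240,138)]: print('wh',p,onz('top',335+p[0]/4,145+p[1]/4,.112 if p[1]>160 else .212))
# scene: 
s=lambda x,y:(280+(x-374)/3.7,145+y/3.7)
for nm,ps,pt in [("tip",(426,42),(592,397)),("notch",(492,90),(591,232))]:
    print(nm,tri(ray('scene',*s(*ps)),ray('top',*t(*pt))))
# hub (scene) 
hub=(165+150/3.4,240+163/3.4)
print('hub ray vs z .112',onz('scene',*hub,.112))
for p in [(298,247),(295,190)]: print(onz('top',*p,.055 if p[1]>200 else .035))
E
```

```text
tipfront (210.22727272727272, 242.72727272727272) [0.4384 0.1888 0.24  ]
tipmid (210.45454545454544, 240.22727272727272) [0.4433 0.1876 0.245 ]
tipinner (210.45454545454544, 238.1818181818182) [0.4475 0.1876 0.245 ]
notch (210.22727272727272, 202.72727272727272) [0.5212 0.1882 0.235 ]
rear (211.36363636363637, 164.0909090909091) [0.6022 0.1847 0.235 ]
base [0.6175 0.2503 0.014 ]
base [0.6141 0.1216 0.014 ]
base [0.4669 0.1248 0.014 ]
base [0.4703 0.2519 0.014 ]
rack [ 0.6604 -0.1388  0.012 ]
rack [ 0.6411 -0.3368  0.012 ]
rack [ 0.5136 -0.3243  0.012 ]
rack [ 0.5315 -0.1265  0.012 ]
wh (66, 170) [ 0.5627 -0.1255  0.112 ]
wh (422, 175) [ 0.5544 -0.3329  0.112 ]
wh (235, 148) [ 0.5581 -0.2     0.212 ]
wh (240, 138) [ 0.5634 -0.2029  0.212 ]
tip (array([0.4437, 0.1885, 0.239 ]), np.float64(0.000293077851046591))
notch (array([0.519 , 0.1859, 0.2302]), np.float64(0.007954039882935556))
hub ray vs z .112 [ 0.5582 -0.2262  0.112 ]
[0.4297 0.0004 0.055 ]
[0.571  0.0023 0.035 ]
```

```bash
cat >> h.py <<'E'
def down(yaw,flip=False):
    # jaws (tool y) along world direction yaw (x axis rotated by yaw); tool x down
    y=np.array([np.cos(yaw),np.sin(yaw),0])*(-1 if flip else 1); x=np.array([0,0,-1.]); z=np.cross(x,y)
    return Rot.from_matrix(np.stack([x,y,z],1)).as_quat()
def wpix(X,pos,q):
    i=camera_info('wrist'); T=np.array(i['T_tool_cam']); p=Rot.from_quat(q).inv().apply(np.array(X)-pos)
    c=np.linalg.inv(T)@np.r_[p,1]; c=c[:3]; th=np.arctan2(np.hypot(c[0],c[1]),c[2]); a=np.arctan2(c[1],c[0])
    return i['cx']+i['fx']*th*np.cos(a), i['cy']+i['fy']*th*np.sin(a)
def wray(u,v,pos,q):
    i=camera_info('wrist'); T=np.array(i['T_tool_cam']); a,b=(u-i['cx'])/i['fx'],(v-i['cy'])/i['fy']
    th=np.hypot(a,b); d=np.array([np.sin(th)*a/th,np.sin(th)*b/th,np.cos(th)]) if th>0 else np.array([0,0,1.])
    R=Rot.from_quat(q); return pos+R.apply(T[:3,3]), R.apply(T[:3,:3]@d)
def wonz(u,v,z,pos,q):
    o,d=wray(u,v,pos,q); return o+d*(z-o[2])/d[2]
def shot(nm):
    p=np.array(arm.read_tool_pos()); q=np.array(arm.read_eef_rot()); im=snapshot('wrist'); cv2.imwrite(f'pics/{nm}.png',im)
    np.savez(f'pics/{nm}.npz',p=p,q=q); return im,p,q
E
python3 - <<'E'
from h import *
np.set_printoptions(precision=3,suppress=True)
print(Rot.from_quat(arm.read_eef_rot()).as_matrix())
for f in (0,1):
  for P,yw in [((.560,-.193,.40),-.096),((.560,-.193,.245),-.096),((.40,.223,.34),-.02),((.52,.223,.34),-.02)]:
    print(f,P,arm.ik(P,down(yw,f)))
E
```

```text
[[-0.001  0.316  0.949]
 [-0.002  0.949 -0.316]
 [-1.    -0.002  0.   ]]
0 (0.56, -0.193, 0.4) [-0.187  0.551  0.838  1.46  -0.415  1.314  0.587]
0 (0.56, -0.193, 0.245) [-0.106  0.67   0.676  1.685 -0.492  0.964  0.657]
0 (0.4, 0.223, 0.34) [-0.851  0.291  0.387  1.905 -0.132  0.97  -0.424]
0 (0.52, 0.223, 0.34) [-0.694  0.468  0.386  1.629 -0.194  1.082 -0.274]
1 (0.56, -0.193, 0.4) [-0.304  0.656  1.135  1.463 -0.596  1.399 -2.387]
1 (0.56, -0.193, 0.245) [-0.302  0.849  1.133  1.691 -0.833  1.165 -2.175]
1 (0.4, 0.223, 0.34) [-0.237  0.301 -0.419  1.888  0.146  0.982  2.401]
1 (0.52, 0.223, 0.34) [-0.164  0.478 -0.433  1.612  0.219  1.1    2.468]
```

```bash
python3 - <<'E'
from h import *
p=np.array(arm.read_tool_pos())
arm.line_to([p[0],p[1],.40],velocity=.25)
arm.movep([.52,.19,.42],down(-.02)); shot('w_hook')
arm.movep([.558,-.195,.36],down(-.096)); shot('w_wheel')
print(arm.read_time(),arm.read_tool_pos(),arm.read_ft_force())
E
```

```text
4.1583 [ 0.55892255 -0.19279891  0.36005918] [-0.81921744 -0.0840137   0.22540701]
```

View pics/w_hook.png

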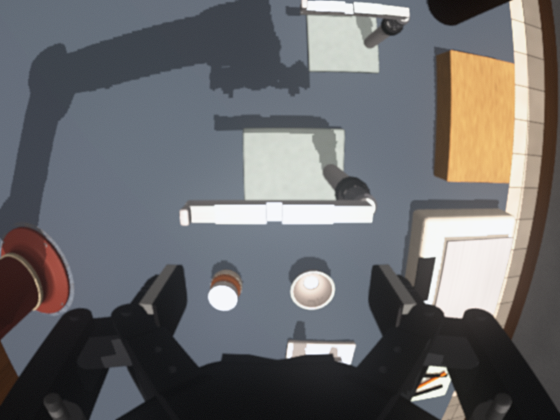

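View pics/w_wheel.png

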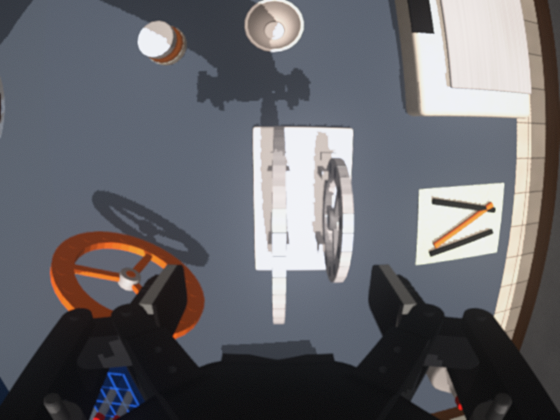

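```bash
python3 - <<'E'
import cv2,numpy as np
a=cv2.imread('pics/w_hook.png')[190:235,170:385]; b=cv2.imread('pics/w_wheel.png')[110:335,240:365]
cv2.imwrite('pics/cr1.png',cv2.resize(a,None,fx=3.7,fy=3.7,interpolation=cv2.INTER_CUBIC))
cv2.imwrite('pics/cr2.png',cv2.resize(b,None,fx=2.6,fy=2.6,interpolation=cv2.INTER_CUBIC))
E
```

```text
(no output)
```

View pics/cr1.png

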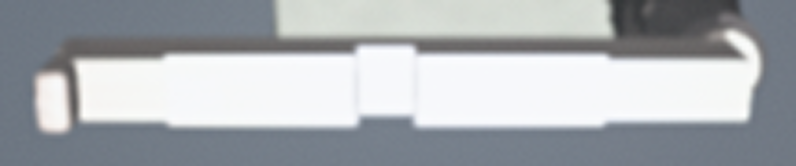

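View pics/cr2.png

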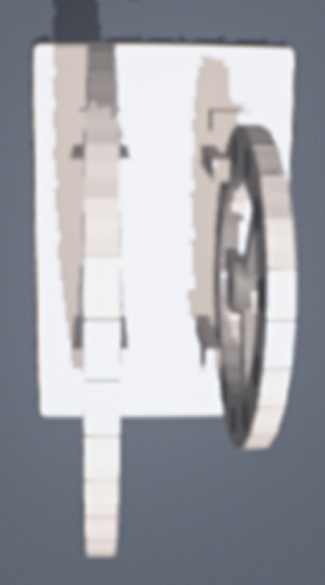

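```bash
python3 - <<'E'
from h import *
np.set_printoptions(precision=4,suppress=True)
d=np.load('pics/w_hook.npz');p,q=d['p'],d['q']; print(p)
f=lambda x,y,z:wonz(170+x/3.7,190+y/3.7,z,p,q)
T=f(53,102,.245)
print('tip',T,'front',f(36,102,.245),'in',f(70,102,.245)); N=(f(357,90,.235)+f(414,90,.235))/2
print('notch',f(357,90,.235),f(414,90,.235),N,'rear',f(751,88,.235), 'arm dir',f(170,90,.235),f(600,89,.235), 'dist',np.linalg.norm((N-T)[:2]))
d=np.load('pics/w_wheel.npz');p,q=d['p'],d['q']
g=lambda x,y,z:wonz(240+x/2.6,110+y/2.6,z,p,q)
print(p)
for y,z in [(230,.20),(290,.212),(350,.212),(410,.205),(556,.112)]: print(y,g(102 if y<500 else 100,y,z), g(82,y,z)[0]-g(121,y,z)[0])
print('rack',[g(*c,.012)[:2] for c in [(36,44),(293,44),(41,415)]])
print('smallwheel', g(283,300,.152))
E
```

```text
[0.5196 0.192  0.4197]
tip [0.4447 0.1895 0.245 ] front [0.4408 0.1896 0.245 ] in [0.4486 0.1895 0.245 ]
notch [0.5108 0.1883 0.235 ] [0.5233 0.1881 0.235 ] [0.517  0.1882 0.235 ] rear [0.5996 0.1873 0.235 ] arm dir [0.4691 0.1889 0.235 ] [0.5645 0.1877 0.235 ] dist 0.07231873402879485
[ 0.5589 -0.1929  0.36  ]
230 [ 0.562  -0.1776  0.2   ] -0.010810912421402752
290 [ 0.5607 -0.1912  0.212 ] -0.010452983106877367
350 [ 0.5591 -0.2085  0.212 ] -0.010708241933334195
410 [ 0.5572 -0.2302  0.205 ] -0.011371543164231834
556 [ 0.5462 -0.3496  0.112 ] -0.017596335123370777
rack [array([ 0.5355, -0.1271]), array([ 0.6621, -0.137 ]), array([ 0.5165, -0.324 ])]
smallwheel [ 0.6222 -0.2201  0.152 ]
```

```bash
python3 - <<'E'
from h import *
np.set_printoptions(precision=4,suppress=True)
q=down(-.094)
arm.line_to([.5605,-.1935,.30],velocity=.15,ori=q)
arm.line_to([.5605,-.1935,.2445],velocity=.08)
print(arm.read_time(),arm.read_ft_force())
arm.move_gripper(0.0,effort=90)
print(arm.read_time(),arm.read_opening(),arm.read_ft_force(),arm.read_tool_pos())
shot('w_grip'); cv2.imwrite('pics/s_grip.png',snapshot('scene'))
E
```

```text
5.55 [0.278  0.4623 0.3369]
6.2333 0.10410496656576561 [-0.4263  0.7696  2.0214] [ 0.5606 -0.1934  0.2448]
```

View pics/w_grip.png

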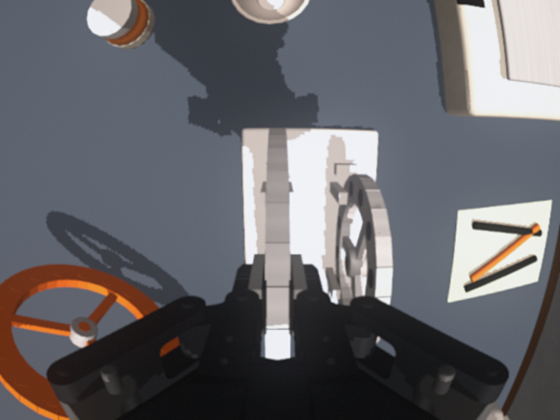

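View pics/s_grip.png

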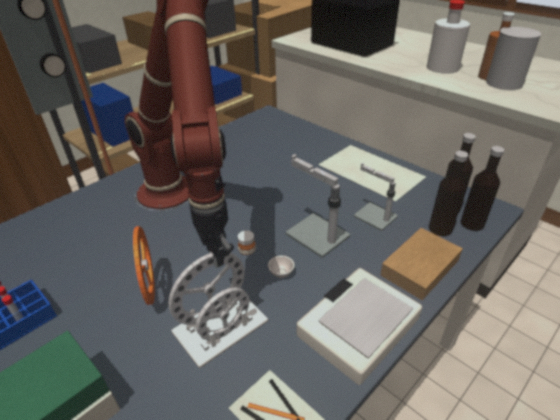

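```bash
python3 - <<'E'
from h import *
np.set_printoptions(precision=4,suppress=True)
arm.line_to([.5605,-.1935,.345],velocity=.08)
print(arm.read_time(),arm.read_ft_force(),arm.read_wrist_torque(),arm.read_opening())
arm.line_to([.43,0,.345],velocity=.15,ori=down(-.05))
arm.line_to([.40,.2245,.345],velocity=.15,ori=down(-.013))
arm.line_to([.40,.2245,.315],velocity=.1)
arm.pause(.3)
print(arm.read_time(),arm.read_tool_pos(),arm.read_ft_force(),arm.read_wrist_torque(),arm.read_opening())
shot('w_app'); cv2.imwrite('pics/s_app.png',snapshot('scene')); cv2.imwrite('pics/t_app.png',snapshot('top'))
s=cv2.imread('pics/s_app.png')[100:310,160:400]; cv2.imwrite('pics/s_app_c.png',cv2.resize(s,None,fx=2.8,fy=2.8,interpolation=cv2.INTER_CUBIC))
E
```

```text
7.7417 [-0.7547 -0.3116 -3.4065] [0.0923 0.0376 0.0162] 0.10884681646472627
11.8583 [0.4002 0.2246 0.3155] [-0.325  -0.9877 -3.0463] [ 0.1461 -0.0486 -0.0071] 0.10367570748337557
```

View pics/w_app.png

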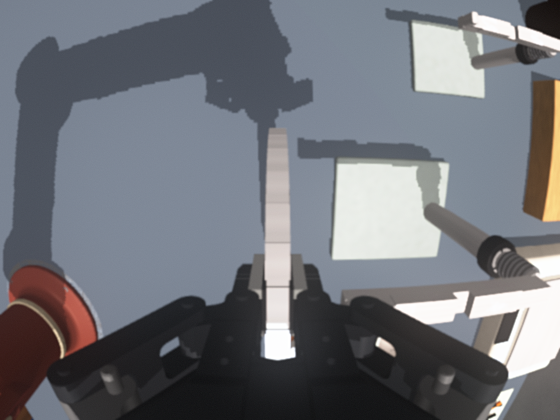

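View pics/s_app_c.png

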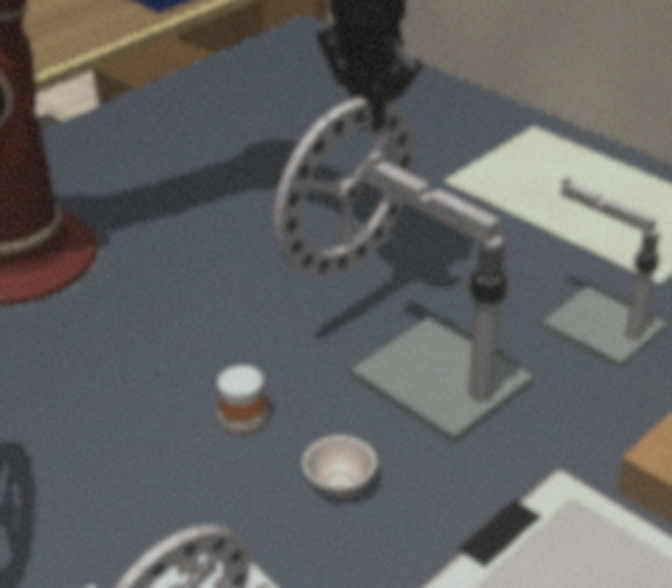

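View pics/t_app.png

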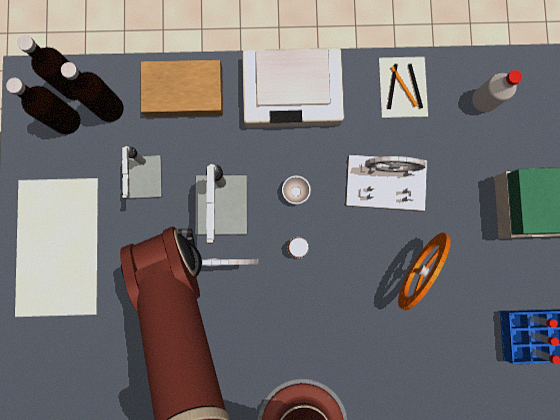

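The wheel hangs in front of the tip, and the jar, dish and small wheel are untouched. In the scene view the hub is at about (282,166) and the tip at about (295,157). I compare the hub with its expected position.

```bash
python3 - <<'E'
from h import *
print(proj('scene',[.40,.1896,.1827]), proj('scene',[.4447,.1895,.245]))
for a in (0,60,90,120,180,240,270,300):
    r=np.radians(a); print(a,np.round(proj('scene',[.405,.1896+.1*np.sin(r),.1827+.1*np.cos(r)]),1))
s=cv2.imread('pics/s_app.png')[125:205,250:350]; cv2.imwrite('pics/s_app_d.png',cv2.resize(s,None,fx=7,fy=7,interpolation=cv2.INTER_CUBIC))
E
```

```text
(np.float64(283.60585493352266), np.float64(167.330594683956)) (np.float64(294.5123298889674), np.float64(154.50741035177919))
0 [284.3 138.1]
60 [304.5 142.5]
90 [307.1 155.1]
120 [304.  170.4]
180 [285.3 195. ]
240 [264.6 194.1]
270 [260.5 181.9]
300 [263.  165.2]
```

View pics/s_app_d.png

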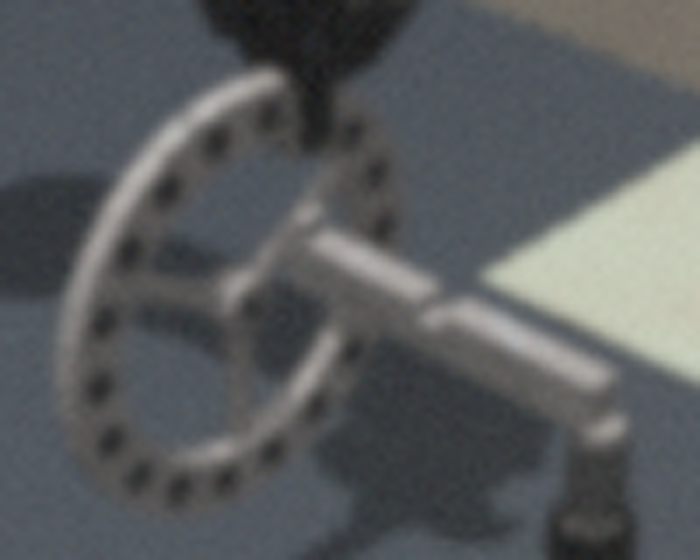

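```bash
python3 - <<'E'
from h import *
np.set_printoptions(precision=3,suppress=True)
f0=np.array(arm.read_ft_force())
for x in (.425,.44,.46,.48,.503):
    arm.line_to([x,.2245-.013*(x-.4),.315],velocity=.06)
    f=np.array(arm.read_ft_force())-f0; print(x,f)
    if np.abs(f).max()>2.5: print('STOP'); break
arm.pause(.3); f=np.mean([arm.read_ft_force() for _ in range(5)],0)
print(arm.read_time(),f,arm.read_tool_pos())
shot('w_over'); cv2.imwrite('pics/s_over.png',snapshot('scene'))
s=cv2.imread('pics/s_over.png')[120:240,260:360]; cv2.imwrite('pics/s_over_c.png',cv2.resize(s,None,fx=5,fy=5,interpolation=cv2.INTER_CUBIC))
E
```

```text
0.425 [-0.629  0.846 -0.42 ]
0.44 [-0.369 -0.712 -1.163]
0.46 [ 0.169 -0.561 -0.982]
0.48 [-0.532 -0.69   0.071]
0.503 [ 0.424  0.258 -0.959]
14.775 [ 0.564  0.294 -3.299] [0.503 0.223 0.315]
```

View pics/s_over_c.png

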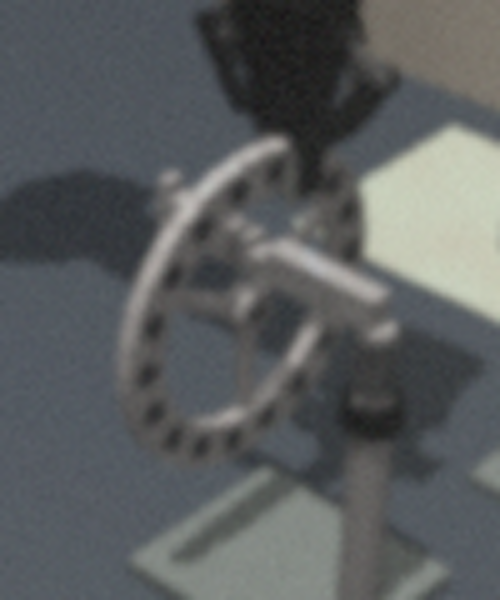

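View pics/w_over.png

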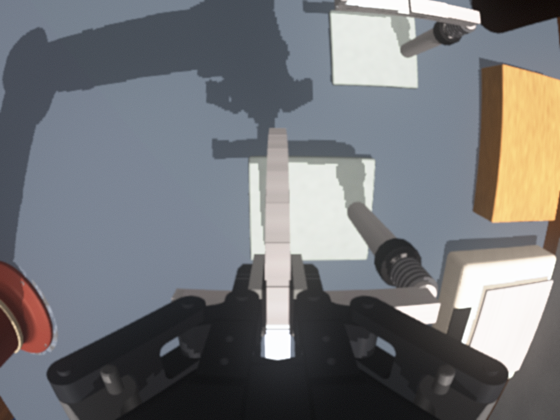

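```bash
cat >> h.py <<'E'
def F(n=10):
    a=[]
    for _ in range(n): arm.pause(.015); a.append(arm.read_ft_force())
    return np.mean(a,0)
E
python3 - <<'E'
from h import *
np.set_printoptions(precision=3,suppress=True)
f0=F(20); print(f0)
z=.315; y=.2233
for i in range(20):
    z-=.006 if z>.305 else .002
    arm.line_to([.503,y,z],velocity=.04)
    f=F()-f0; print(round(z,4),f)
    if np.abs(f).max()>2.6: break
    if z<.285: break
print(arm.read_time(),arm.read_tool_pos())
E
```

```text
[-0.044  0.199 -3.708]
0.309 [-0.141 -0.19   0.265]
0.303 [-0.036  0.006  0.123]
0.301 [ 0.03  -0.313  0.007]
0.299 [ 0.13  -0.099  0.185]
0.297 [ 0.263 -0.356  0.179]
0.295 [ 0.466 -0.287  1.365]
0.293 [ 0.566 -0.185  2.332]
0.291 [0.294 0.069 3.351]
18.6417 [0.503 0.223 0.291]
```

```bash
python3 - <<'E'
from h import *
np.set_printoptions(precision=3,suppress=True)
b=np.array([-0.044,.199,-3.708])
x=.503; last=None
while x<.528:
    x+=.003 if x<.5085 else .001
    arm.line_to([x,.2233-.013*(x-.503),.291],velocity=.02)
    f=F(6)-b; print(round(x,4),f)
    if f[2]<1.2 or abs(f[0])>6: print('event'); break
print(arm.read_time(),arm.read_tool_pos())
E
```

```text
0.506 [-2.276 -0.41   3.69 ]
0.509 [-1.269 -1.025  3.514]
0.51 [-1.478 -0.898  3.957]
0.511 [-1.817 -1.236  3.625]
0.512 [-1.869 -0.72   3.66 ]
0.513 [-1.089 -0.492  3.656]
0.514 [-1.018 -0.423  3.549]
0.515 [-1.412 -0.108  3.637]
0.516 [ 0.262 -0.277 -0.284]
event
21.8917 [0.516 0.223 0.291]
```

```bash
python3 - <<'E'
from h import *
np.set_printoptions(precision=3,suppress=True)
b=np.array([-0.044,.199,-3.708])
for x,z in [(.5168,.291),(.5168,.289),(.5168,.287),(.5168,.285),(.5168,.2835)]:
    arm.line_to([x,.2231,z],velocity=.02)
    f=F(8)-b; print(x,z,f)
    if abs(f[0])>5 or abs(f[1])>5 or f[2]>5: print('stop'); break
print(arm.read_time(),arm.read_tool_pos())
cv2.imwrite('pics/s_in.png',snapshot('scene')); cv2.imwrite('pics/t_in.png',snapshot('top')); shot('w_in')
s=cv2.imread('pics/s_in.png')[120:240,260:360]; cv2.imwrite('pics/s_in_c.png',cv2.resize(s,None,fx=5,fy=5,interpolation=cv2.INTER_CUBIC))
E
```

```text
0.5168 0.291 [ 0.338 -0.169  0.169]
0.5168 0.289 [0.276 0.179 0.129]
0.5168 0.287 [-0.323  0.18   0.958]
0.5168 0.285 [ 0.281 -0.148  2.612]
0.5168 0.2835 [ 0.393 -0.01   3.553]
23.8083 [0.517 0.223 0.284]
```

View pics/s_in_c.png

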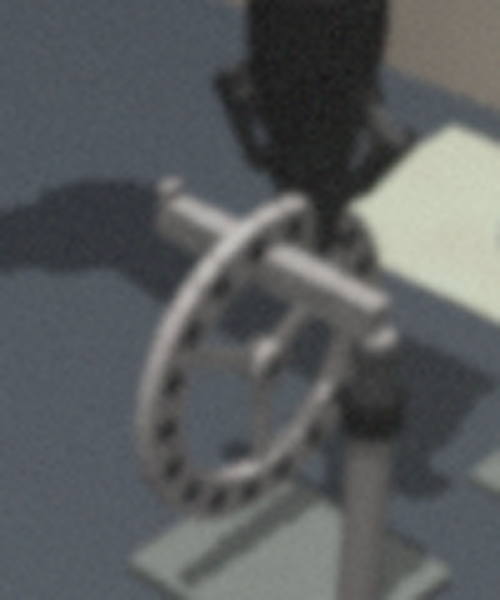

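Contact came at z≈0.288, 8 mm below the flat, so the rim is fully in the notch with about 3.6 N on the hook. Now I release.

```bash
python3 - <<'E'
from h import *
np.set_printoptions(precision=3,suppress=True)
for o in (.16,.25,.5): arm.move_gripper(o,effort=30); print(o,arm.read_opening(),F(4))
shot('w_open')
p=np.array(arm.read_tool_pos())
arm.line_to([p[0],p[1],p[2]+.04],velocity=.06); print(F(4))
arm.line_to([p[0],p[1],.42],velocity=.15)
arm.movep([.50,.12,.42],down(-.013))
arm.pause(1.5)
print(arm.read_time(),arm.read_tool_pos())
shot('w_end'); cv2.imwrite('pics/s_end.png',snapshot('scene')); cv2.imwrite('pics/t_end.png',snapshot('top'))
s=cv2.imread('pics/s_end.png')[120:240,260:360]; t=cv2.imread('pics/t_end.png')[145:270,180:300]
a=cv2.resize(s,None,fx=4,fy=4,interpolation=cv2.INTER_CUBIC);b=cv2.resize(t,(400,480),interpolation=cv2.INTER_CUBIC)
cv2.imwrite('pics/end_c.png',np.hstack([a,b]))
E
```

```text
0.16 0.15851351639246958 [-0.093 -0.253 -0.371]
0.25 0.2506145872535913 [-0.023  0.305  0.066]
0.5 0.4997457431065846 [-0.256  0.141 -0.144]
[ 0.09   0.126 -0.162]
28.7 [0.5  0.12 0.42]
```

View pics/end_c.png

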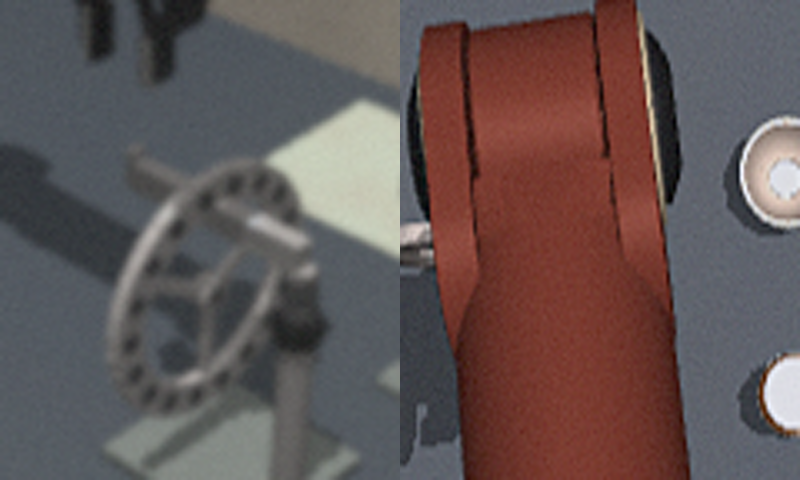

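View pics/w_end.png

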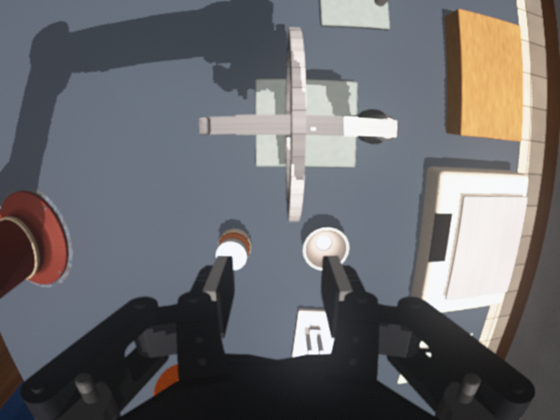

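```bash
python3 - <<'E'
from h import *
im,p,q=shot('w_end2'); a=cv2.imread('pics/w_end.png')
print('max diff in wheel area',cv2.absdiff(cv2.GaussianBlur(im,(5,5),0),cv2.GaussianBlur(a,(5,5),0))[20:230,190:400].max())
for z in (.1495,.1575): print('hub px',np.array(proj('scene',[.525,.188,z])))
s=snapshot('scene')[150:230,275:345]; cv2.imwrite('pics/hub.png',cv2.resize(s,None,fx=8,fy=7.5,interpolation=cv2.INTER_CUBIC))
E
```

```text
max diff in wheel area 7
hub px [314.6013649  193.29507396]
hub px [314.6839976  191.03188941]
```

View pics/hub.png

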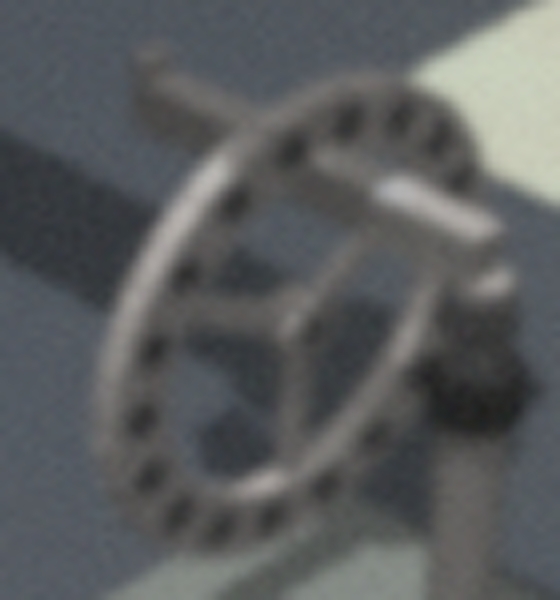

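```bash
python3 -c "
from station import ticket,arm
print(arm.read_time()); print(ticket.finish_job())"
```

```text
28.95
the job is handed in; nothing more can be done
None
```

The large grey wheel is hanging in the hook's notch, and I handed the job in at about 29 s of the 72 s allowed.

I gripped the rim about 35 mm to one side of its top, so the fingers stayed clear of the arm. I lifted the wheel out of the rack, passed the rim over the tip, lowered it onto the flat top with about 3.5 N, and slid it back in 1 mm steps. The rim dropped at x = 0.516, about 71 mm behind the tip; the camera had put the notch at about 72 mm. I then lowered it until the hook took the weight, let go and backed away.

**Last checks:**
- **In the notch:** contact came again about 8 to 9 mm below the flat-top contact, against the notch's 8 mm depth.
- **Force:** the highest I read on the hook was about 4 N down and 2.3 N along the arm, taken between steps.
- **At rest:** two pictures 0.1 to 0.2 s apart showed no movement. The wheel hangs upright and centred on the arm, and the gripper is clear of it.
- **Bystanders:** the jar and dish looked unmoved in the pictures during the carry and at the end. I last saw the small wheel in its slot during the carry and did not view it afterwards.

**Least certain check:** in the scene picture the hub sat about 1 px above where I expected the home position, which falls between home and resting on the flat. An earlier picture was off by the same 1 px, so with that allowance it agrees with home. The "fully home" claim rests mainly on the measured drop.

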